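# Run the caddy lids shut

### The job

The four flip lids of the long white caddy stand ajar: run a closed fingertip lightly along the top of the row, starting on the solid end ledge and going to the far end, so that the lids fold shut one after another in that order. Only touch the caddy: do not lift it or push it out of its place, do not press hard, and leave the glasses and other things round it as they stand. Finish with all four lids shut and the hand clear.

Things in the scene. Friction and masses are not known exactly. Their poses are not given: they have to be found in the camera images.
- caddy: long white storage caddy, 54 mm wide (its own x), 230 mm long (its own y), 60 mm tall, about 1.4 kg, standing loose on the worktop; origin at the centre of its underside, z up. Along its top, from its +y end (the robot's left, roughly) to its -y end: a solid white end ledge 30 mm long, then four wooden flip lids in a row. Ledge and shut lids are level, 60 mm above the worktop; the other walls end 4 mm lower.
- ledge (a point): middle of the top of the solid end ledge, level with the tops of the shut lids; the row starts here (15 mm from this end of the caddy, 17 mm before the hinge of lid 1)
- row_end (a point): middle of the other, far end of the row of lids, at the height of the tops of the shut lids, 213 mm from the ledge point, 2 mm inside this end of the caddy
- lid_1 (a joint): opening angle of lid 1 from the ledge (rad): 0 shut flat, 1.5 wide open, starts at 0.35 to 0.75. Wooden flap 50 mm across the caddy, 45 long, 4 thick; hinge on its edge nearest the ledge, 17 mm from the ledge point and 2 mm below its level, so the free edge away from the ledge stands up; small tab at the caddy's front. Weak friction hinge (0.008 N m) holds any angle.
- lid_2 (a joint): opening angle of lid 2 from the ledge (rad): 0 shut flat, 1.5 wide open, starts at 0.35 to 0.75. Wooden flap 50 mm across the caddy, 45 long, 4 thick; hinge on its edge nearest the ledge, 66 mm from the ledge point and 2 mm below its level, so the free edge away from the ledge stands up; small tab at the caddy's front. Weak friction hinge (0.008 N m) holds any angle.
- lid_3 (a joint): opening angle of lid 3 from the ledge (rad): 0 shut flat, 1.5 wide open, starts at 0.35 to 0.75. Wooden flap 50 mm across the caddy, 45 long, 4 thick; hinge on its edge nearest the ledge, 115 mm from the ledge point and 2 mm below its level, so the free edge away from the ledge stands up; small tab at the caddy's front. Weak friction hinge (0.008 N m) holds any angle.
- lid_4 (a joint): opening angle of lid 4 from the ledge (rad): 0 shut flat, 1.5 wide open, starts at 0.35 to 0.75. Wooden flap 50 mm across the caddy, 45 long, 4 thick; hinge on its edge nearest the ledge, 164 mm from the ledge point and 2 mm below its level, so the free edge away from the ledge stands up; small tab at the caddy's front. Weak friction hinge (0.008 N m) holds any angle.
- tea_glass_a: small straight amber tea glass, 39 mm across, 52 mm tall, standing loose behind the caddy (its far side); a bystander, origin at the centre of its underside
- tea_glass_b: small straight amber tea glass, 39 mm across, 52 mm tall, standing loose in front of the caddy (the side of the lid tabs); a bystander, origin at the centre of its underside
- glass_cup: clear glass cup with a handle, 45x77x51 mm, standing loose behind the caddy; a bystander, origin at the centre of its underside
- coffee_jar: glass jar with a wooden top, 66 mm across, 106 mm tall, to the left of the caddy; a bystander, origin at the centre of its underside
- mug: mug with a handle, 68x99x73 mm, to the right of the caddy, near the front edge; a bystander, origin at the centre of its underside
- carafe: clear glass carafe with a narrow neck, 83 mm across, 138 mm tall, to the right of the caddy, farther back; a bystander, origin at the centre of its underside

How it is judged:
On the way, in this order (a step that is already met when the one before it is completed fails the run):
1. lid 1 is pressed shut by the fingers, the lids after it still ajar (value of joint lid_1 below 0.12 rad and contact force between the fingers and caddy above 0.05 N and value of joint each of lid_2, lid_3, lid_4 above 0.2 rad).
2. lid 2 is pressed shut by the fingers, the lids after it still ajar (value of joint lid_2 below 0.12 rad and contact force between the fingers and caddy above 0.05 N and value of joint each of lid_3, lid_4 above 0.2 rad).
3. lid 3 is pressed shut by the fingers, the lids after it still ajar (value of joint lid_3 below 0.12 rad and contact force between the fingers and caddy above 0.05 N and value of joint lid_4 above 0.2 rad).
4. lid 4 is pressed shut by the fingers (value of joint lid_4 below 0.12 rad and contact force between the fingers and caddy above 0.05 N).
At the end, for the whole second after the job is handed in: all four lids are shut to within 0.12 rad (free edge within about 5 mm of flat) and the caddy stands upright and at rest within 25 mm of where it stood (value of joint each of lid_1, lid_2, lid_3, lid_4 below 0.12 rad and distance of caddy from where it was at the start of the episode below 0.025 m and angle between caddy's own z axis and vertical below 0.05 rad and linear speed of caddy below 0.01 m/s); the robot touches nothing.
It fails at once if the caddy is lifted (more than 10 mm) (height (world z) of caddy above 0.01 m).
It fails at once if the caddy is pushed more than 25 mm out of its place (distance of caddy from where it was at the start of the episode above 0.025 m).
It fails at once if the caddy is pressed with more than 80 N (contact force between the fingers and caddy above 80 N).
It fails at once if the caddy is touched with the hand or arm instead of the fingers (contact force between the arm and caddy above 1 N).
It fails at once if a bystander is moved by more than 20 mm or tipped (distance of any of tea_glass_a, tea_glass_b, glass_cup, coffee_jar, mug, carafe from where it was at the start of the episode above 0.02 m or angle between any of tea_glass_a, tea_glass_b, glass_cup, coffee_jar, mug, carafe's own z axis and vertical above 0.3 rad).
It also fails if it takes over 42 s, if anything falls off the work surface, if the arm or the gripper's body presses on something with over 40 N, if the wrist force passes 120 N, or if a joint passes its speed limit or range.

### The arm

A 6-joint arm with a two-finger parallel gripper is mounted at the origin on a cart in front of the work surface, level with it; the furniture and walls round the work are solid. World frame = base frame: x ahead of the robot, y to its left, z up, the work surface at z = 0. Lengths are in m, angles in rad, forces in N, time in s.
With the tool pointing down it reaches from about 0.25 to 0.8 m from the base axis. Payload 8.5 kg.
Tool frame: the origin (TCP) lies at the very end of the fingers, on their centre line; the grasp point (between the pads) lies 19 mm behind it; z points along the fingers, y is the line along which they close (so a half turn about z gives the same grasp; the last joint's range is limited). The gripper opens to 85 mm and grips with 20 to 120 N. Pads are 22 mm wide; open, the fingers measure 114 mm over their backs; the gripper's body (76 mm by 85 mm) begins 54 mm behind the grasp point. The pads swing forward as they close: fully open they stand 13 mm farther back than shut.
Start: joints at [1.326, 0.238, -0.013, 1.319, 0, 1.571], TCP at [0.127, 0.509, 0.231] pointing down, gripper open.
Joint ranges: [-2.66, 2.66], [-1.03, 1.9], [-1.14, 1.46], [-1.82, 2.27], [-1.45, 1.34], [-3.14, 3.14]. Speed limits (rad/s): [2.22, 2.22, 2.79, 3.14, 3.14, 3.14].

### API

Orientations are given as a rotation vector (axis times angle).
In Python, from rig import r gives the robot as it stands.
- The arm moves only by the tool jog_arm, never from a script. Its argument "commands" is a list of rows, each a list of 7 numbers: the opening, from 0 (shut) to 1 (fully open), then the shift along the tool's x, y, z in mm, then the turn, a rotation vector about the tool's x, y, z in rad. A call has 1 to 5 rows; each row is the pose to reach, as a shift and turn from the pose commanded when the call began, along the tool's axes at that moment; what a row does not reach only later rows make up. A row lasts 1/10 s, in which the tool goes at most 50 mm and 8.59 degrees, less where a joint would pass 70% of its speed; a pose out of reach is approached as far as the arm can. A call with a gripper value outside its range is refused whole. The fingers move at their own pace and stop on an object; "newtons" is the grip in N (left out, the last holds). Time passes only in rows, so rows that repeat a pose let the fingers close. It gives the time, the measured TCP pose, the force, the opening and the grip force at its end, in the units of the state.
- r.sense(): the state, without advancing time (a new reading comes with each control period).
- r.get_image(name): name is "scene" or "side" or "wrist"; returns the picture (384x512x3 uint8, blue, green, red); there is no depth.
- r.camera_model(name): a dict with "camera_matrix" (3x3 intrinsics, pixels), "cam_to_world" (4x4, takes a point from camera to world coordinates). Camera axes: x right, y up, looking along -z (the intrinsics and any distortion apply to the point x, -y, -z); pixel columns grow to the right and rows downward; lengths in m; the calibration is good to about 2 mm. The wrist camera is an equidistant fisheye: a pixel r from the principal point sees the ray r / f radians off the axis. A picture is of the moment at which its call begins: read the wrist's pose just before it. camera_model takes no time and is no camera call; for the wrist camera it gives the pose at the moment of the call.
- r.job_done(): hands the job in; it is judged then, once.
Trained networks look in the newest picture that a camera, given by its name, has taken for a name from the list of things; names that differ only in an ending like _2 or _b are one class to them, and where a whole thing is asked for, a point or a joint stands for the part that bears it (a point fixed in the world has none). Each returns a list of dicts, best first, with "p" (0 to 1); they miss things now and then, are a little off and sometimes report something else, mostly with a low value. They report only what shows in the picture. A call takes as long as a camera call.
- r.cut_out(camera, thing): "mask" (384x512 bool, what is visible of it) and "pixel" ([column, row] in pixels, amid what is visible of it).
The state is a dict: "time_s": time; "q": joint angles; "dq": joint speeds; "tau": joint torques, N m; "position": TCP position; "tool_rot": TCP orientation; "wrist_force": force on the tool from outside, world axes, zero at the start; "ft_torque": the same for the moment, N m; "opening": opening from 0.0 (shut) to 1.0 (fully open); "finger_force": force on a finger pad.
Only numpy, scipy, OpenCV 4.12 (cv2) and the standard library are available. Lean on these libraries where they do the work, as an engineer would, in place of code of your own. Each camera call takes 0.05 s, during which the arm holds its last target. There are 200 camera calls.

## Working session

There is one attempt and no reset: what is moved stays moved. The work goes in short steps, Python scripts to look and compute and a tool call to move; the robot and the scene stay as the last step left them, time stands still between calls to the robot, and variables do not carry over. Pictures are saved under pics/ and viewed, at most 10 in all, crops included, and the job is handed in when it is done.

Besides the shell and the picture viewer there is one more tool, called after ">>>" in YAML: its name, and indented under it one key for each argument. jog_arm: Moves the arm, as the interface text tells. Its arguments: {"type":"object","properties":{"commands":{"type":"array"},"newtons":{"type":"number"}},"required":["commands"]}

```bash
mkdir -p pics
python3 - <<'E'
from rig import r
import cv2,numpy as np
np.set_printoptions(precision=4,suppress=True)
s=r.sense();print(s)
for c in("scene","side"):
    im=r.get_image(c);cv2.imwrite(f"pics/{c}0.png",im)
    m=r.camera_model(c);print(c,m["camera_matrix"],m["cam_to_world"],[k for k in m])
    for t in("caddy","ledge","row_end","lid_1"):
        for d in r.cut_out(c,t)[:4]:
            ys,xs=np.where(d["mask"]);print(t,round(d["p"],2),d["pixel"],d["mask"].sum(),xs.min(),xs.max(),ys.min(),ys.max())
E
```

```text
{'time_s': 0.0, 'q': array([ 1.326 ,  0.2388, -0.0142,  1.3192,  0.    ,  1.5708]), 'dq': array([ 0.0022,  0.0011, -0.0024,  0.0002,  0.0022,  0.0002]), 'tau': array([  0.0016, -53.8774,  34.6451,   0.0182,   0.    ,   0.    ]), 'position': array([0.1271, 0.509 , 0.2307]), 'tool_rot': array([-0.3835, -3.1179,  0.0022]), 'wrist_force': array([ 0.707 , -0.4144, -0.1576]), 'ft_torque': array([-0.0214, -0.0202,  0.0164]), 'finger_force': 0.0, 'opening': 0.9996877508400585}
scene [[441.8691   0.     255.8417]
 [  0.     441.8691 192.7975]
 [  0.       0.       1.    ]] [[ 0.5009  0.3874 -0.774  -0.6528]
 [-0.8651  0.2503 -0.4346 -0.7002]
 [ 0.0254  0.8873  0.4605  0.7834]
 [ 0.      0.      0.      1.    ]] ['camera_matrix', 'cam_to_world']
caddy 0.56 [209.7, 190.4] 1256 178 241 176 205
row_end 0.59 [208.5, 189.7] 1293 178 241 175 204
lid_1 0.63 [215.0, 185.2] 53 212 221 179 187
lid_1 0.5 [205.9, 182.3] 42 200 209 177 185
lid_1 0.4 [193.7, 176.8] 27 189 196 175 182
side [[358.9249   0.     255.1683]
 [  0.     358.9249 191.2371]
 [  0.       0.       1.    ]] [[-0.9368  0.194  -0.2912  0.1968]
 [-0.3497 -0.5534  0.756   0.827 ]
 [-0.0145  0.81    0.5862  0.7162]
 [ 0.      0.      0.      1.    ]] ['camera_matrix', 'cam_to_world']
caddy 0.82 [228.4, 238.2] 1722 215 244 199 274
ledge 0.56 [237.0, 202.0] 190 225 245 198 209
ledge 0.55 [228.9, 233.9] 1705 215 245 199 273
row_end 0.73 [233.4, 240.2] 1639 216 244 199 274
lid_1 0.67 [230.6, 211.0] 197 223 243 208 219
lid_1 0.61 [227.1, 242.0] 357 218 241 232 249
lid_1 0.58 [231.5, 220.7] 238 221 242 220 231
lid_1 0.54 [233.6, 203.1] 139 225 244 200 207
```

Run:
```python
import cv2,numpy as np
a=cv2.imread("pics/scene0.png")[130:260,130:310];b=cv2.imread("pics/side0.png")[160:310,140:320]
cv2.imwrite("pics/sc_crop.png",cv2.resize(a,None,fx=4.4,fy=4.4,interpolation=cv2.INTER_CUBIC))
cv2.imwrite("pics/si_crop.png",cv2.resize(b,None,fx=4,fy=4,interpolation=cv2.INTER_CUBIC))
```

```text
(no output)
```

View pics/sc_crop.png

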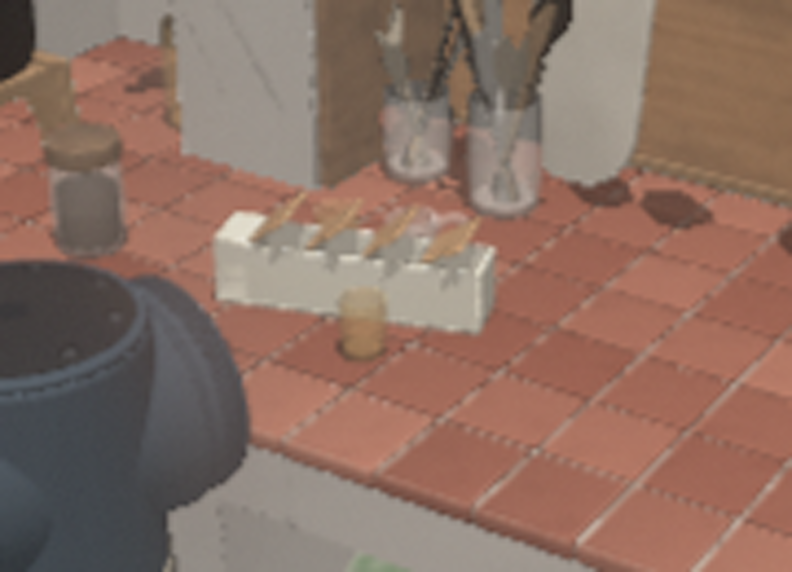

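View pics/si_crop.png

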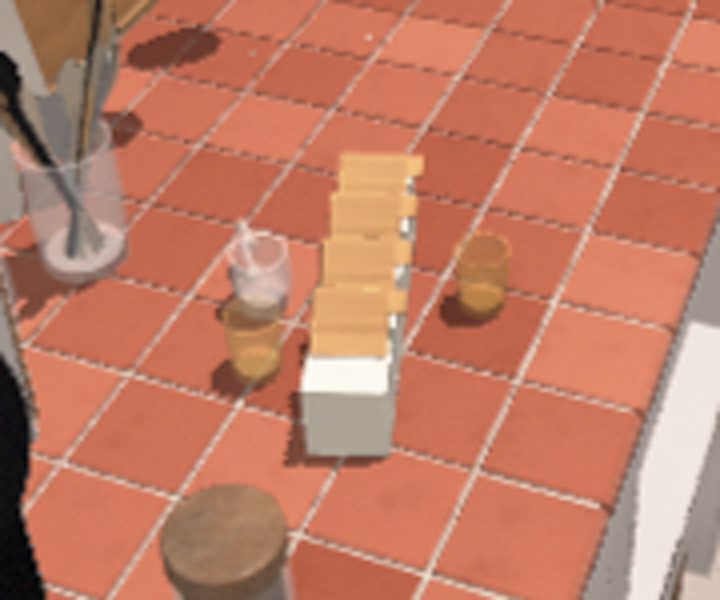

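The scene picture shows the white caddy with its ledge at the left (px ~181,182) and four lids ajar. The side picture shows the ledge nearest (px ~227,254), glass b in front, and glass a and the cup behind.

```bash
cat > h.py <<'E'
import numpy as np
from scipy.spatial.transform import Rotation as R
def proj(m,P):
    T=np.linalg.inv(m["cam_to_world"]);p=(T[:3,:3]@np.atleast_2d(P).T).T+T[:3,3]
    K=m["camera_matrix"];return np.c_[K[0,2]+K[0,0]*p[:,0]/-p[:,2],K[1,2]-K[1,1]*p[:,1]/-p[:,2]]
def onplane(m,uv,z):
    K=m["camera_matrix"];T=m["cam_to_world"];d=T[:3,:3]@np.array([(uv[0]-K[0,2])/K[0,0],-(uv[1]-K[1,2])/K[1,1],-1])
    return T[:3,3]+d*(z-T[2,3])/d[2]
E
python3 - <<'E'
from rig import r
from h import *
from scipy.optimize import least_squares
np.set_printoptions(precision=4,suppress=True)
a,b=.027,.115
si=[((a,b,.06),(215.5,258.2)),((-a,b,.06),(238,257.8)),((a,b-.03,.06),(217,248.8)),((-a,b-.03,.06),(237.3,248.8)),((a,b,0),(216.3,273.2)),((-a,b,0),(237,274.2))]
sc=[((-a,b,0),(179.3,197.7)),((-a,-b,0),(238.4,205.5)),((-a,b,.06),(178.9,183)),((a,b,.06),(184.1,178.6)),((a,-b,0),(241.6,200.9))]
M={c:r.camera_model(c) for c in("scene","side")}
def res(v,sets):
    o=[]
    for c,L in sets:
        P=np.array([l[0] for l in L]);Rz=R.from_euler('z',v[2]).as_matrix()
        o.append(proj(M[c],P@Rz.T+[v[0],v[1],0])-np.array([l[1] for l in L]))
    return np.vstack(o).ravel()
for S in ([("side",si)],[("scene",sc)],[("side",si),("scene",sc)]):
    f=least_squares(res,[.5,.15,0],args=(S,));print(f.x,f.fun.reshape(-1,2).tolist())
v=f.x;Rz=R.from_euler('z',v[2]).as_matrix()
for n,p in(("ledge",(0,.1,.06)),("row_end",(0,-.113,.06))):print(n,Rz@p+[v[0],v[1],0])
for n in("tea_glass_a","coffee_jar","glass_cup","mug","carafe"):
    for d in r.cut_out("side",n)[:2]:
        ys,xs=np.where(d["mask"]);print(n,d["p"],d["pixel"],onplane(M["side"],d["pixel"],.026 if n!="coffee_jar" else .053))
s=r.sense();print(R.from_rotvec(s["tool_rot"]).as_matrix(),s["position"])
E
```

```text
[0.5299 0.1599 0.3287] [[-0.3089356334951958, -0.6955979753037127], [-1.1696633562351053, -0.05986529910177296], [-0.4166953900013368, 0.07373024026225039], [0.35167820560698715, 0.2871425416039983], [0.7402744615361598, 0.573276085194891], [0.8620815029470634, -0.16999182072362373]]
[0.5299 0.1558 0.2736] [[-0.11046684866403211, 0.17273846806327242], [-0.04055173270796786, 1.1795528980001961], [-0.602097565954324, 0.4495739555212026], [-0.08108426769109656, -1.192437659007851], [0.8533620885453672, -0.994582605627528]]
[0.5284 0.1576 0.3035] [[-0.5055966222200823, -1.4196817077194623], [-1.4606280272581955, -0.383849419733167], [-0.3177078798891557, -0.6068285976233483], [0.3627206350838037, -0.01409944768138871], [0.5470643573829648, -0.15846074581264702], [0.5811411177086825, -0.4975259847649909], [-0.8796110233485592, 0.6524337427927094], [-0.19326586006596358, 0.8016701250526239], [-1.386300481613688, 0.9063553200309116], [-1.233588755167716, -0.8137895287394201], [0.28173499118986456, -1.4090224274196999]]
ledge [0.4986 0.253  0.06  ]
row_end [0.5622 0.0497 0.06  ]
tea_glass_a 0.55 [261.4, 229.1] [0.4582 0.1042 0.026 ]
tea_glass_a 0.52 [204.2, 245.8] [0.582  0.2199 0.026 ]
coffee_jar 0.63 [200.3, 309.7] [0.4853 0.422  0.053 ]
glass_cup 0.84 [206.6, 226.5] [0.6115 0.1467 0.026 ]
mug 0.62 [311.1, 146.0] [ 0.4376 -0.422   0.026 ]
mug 0.45 [259.8, 227.7] [0.4645 0.1001 0.026 ]
carafe 0.96 [275.4, 135.3] [ 0.5992 -0.464   0.026 ]
[[-0.9702  0.2424 -0.    ]
 [ 0.2424  0.9702 -0.0001]
 [-0.     -0.0001 -1.    ]] [0.1272 0.5093 0.2313]
```

>>> jog_arm:
  commands:
    - [0,-42,-16,0,0,0,-0.11]
    - [0,-84,-32,0,0,0,-0.22]
    - [0,-126,-48,0,0,0,-0.33]
    - [0,-168,-64,0,0,0,-0.44]
    - [0,-210,-80,0,0,0,-0.547]
  newtons: 40

```text
time_s: 1.25
position: [0.3128, 0.3796, 0.2315]
tool_rot: [-0.48, 3.104, 0.0]
wrist_force: [0.1, 0.5, 0.3]
opening: 0.145
finger_force: 0.0
```

>>> jog_arm:
  commands:
    - [0,-28,-35,0,0,0,0]
    - [0,-56,-70,0,0,0,0]
    - [0,-84,-106,0,0,0,0]
    - [0,-112,-142,0,0,0,0]
    - [0,-139,-177,0,0,0,0]

```text
time_s: 1.75
position: [0.4985, 0.2518, 0.2314]
tool_rot: [-0.472, 3.105, 0.0]
wrist_force: [0.2, 1.5, -1.1]
opening: 0.0
finger_force: 0.0
```

Run:
```python
from rig import r
from h import *
import cv2
np.set_printoptions(precision=4,suppress=True)
s=r.sense();print(s["position"],R.from_rotvec(s["tool_rot"]).as_matrix(),s["opening"],s["q"],s["wrist_force"])
m=r.camera_model("wrist");np.savez("w0.npz",**m);print(m)
im=r.get_image("wrist");cv2.imwrite("pics/w0.png",im);cv2.imwrite("pics/w0b.png",cv2.resize(im,(800,600),interpolation=cv2.INTER_CUBIC))
```

```text
[0.4985 0.2518 0.2314] [[-0.9548 -0.2974  0.0004]
 [-0.2974  0.9548  0.0001]
 [-0.0004 -0.     -1.    ]] 0.0003938847202244592 [ 0.4677  0.2956  0.0665  1.3413 -0.0001  0.1658] [ 0.1569  1.4769 -1.0925]
{'camera_matrix': array([[297.3186,   0.    , 252.1708],
       [  0.    , 297.3186, 193.914 ],
       [  0.    ,   0.    ,   1.    ]]), 'cam_to_world': array([[-0.2978, -0.9087, -0.2925,  0.4237],
       [ 0.9546, -0.2835, -0.091 ,  0.2278],
       [-0.0003, -0.3063,  0.9519,  0.3734],
       [ 0.    ,  0.    ,  0.    ,  1.    ]])}
```

View pics/w0b.png

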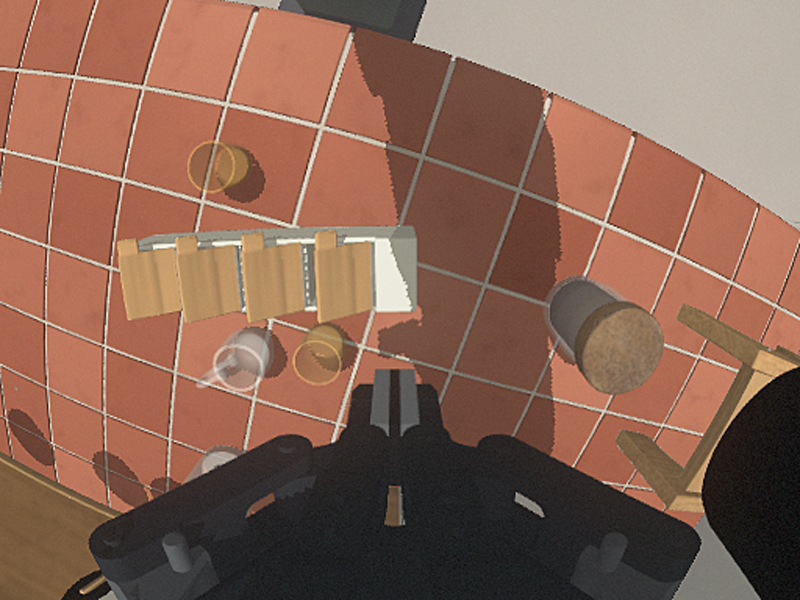

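The wrist picture shows the ledge corners at (374,237), (416,236), (417,310) and (375,311) in 800-px scale, lids to the left, and the fingertip at (395,372).

Run:
```python
from h import *
import cv2
np.set_printoptions(precision=4,suppress=True)
m=dict(np.load("w0.npz"));K=m["camera_matrix"];T=m["cam_to_world"]
def ray(u,z):
    p=np.array(u)/1.5625-[K[0,2],K[1,2]];t=np.hypot(*p)/K[0,0];d=p/np.hypot(*p)
    d=T[:3,:3]@[d[0]*np.sin(t),-d[1]*np.sin(t),-np.cos(t)]
    return T[:3,3]+d*(z-T[2,3])/d[2]
C=[ray(u,.06) for u in((374,237),(416,236),(417,310),(375,311))]
for c in C:print(c)
print("mid",np.mean(C,0),"lens",[np.linalg.norm(C[i]-C[i-1]) for i in range(4)])
for u,z in(((374,237),.06),((416,228),0),((150,236),0),((325,350),.03),((240,360),.03)):print(u,ray(u,z))
im=cv2.imread("pics/w0.png")[130:220,60:290];cv2.imwrite("pics/w0c.png",cv2.resize(im,None,fx=3.4,fy=3.4,interpolation=cv2.INTER_CUBIC))
```

```text
[0.4789 0.2306 0.06  ]
[0.4697 0.2578 0.06  ]
[0.5201 0.275  0.06  ]
[0.5298 0.2466 0.06  ]
mid [0.4996 0.2525 0.06  ] lens [np.float64(0.05331554753066623), np.float64(0.028669458544848463), np.float64(0.05328079393753536), np.float64(0.02995325183068402)]
(374, 237) [0.4789 0.2306 0.06  ]
(416, 228) [0.4722 0.2615 0.    ]
(150, 236) [0.5434 0.0367 0.    ]
(325, 350) [0.5842 0.2191 0.03  ]
(240, 360) [0.6164 0.1514 0.03  ]
```

View pics/w0c.png

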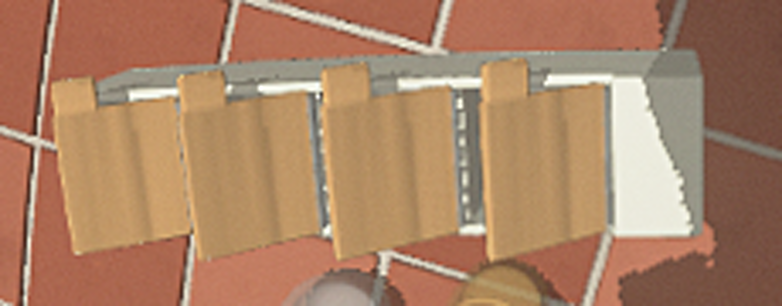

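>>> jog_arm:
  commands:
    - [0,-1,4,40,0,0,0]
    - [0,-1,4,80,0,0,0]
    - [0,-1,4,120,0,0,0]
    - [0,-1,4,155,0,0,0]
    - [0,-1,4,160,0,0,0]

```text
time_s: 2.3
position: [0.4942, 0.256, 0.0676]
tool_rot: [0.472, -3.1, 0.003]
wrist_force: [-0.6, -0.5, -0.8]
opening: 0.002
finger_force: 0.0
```

>>> jog_arm:
  commands:
    - [0,0,0,1,0,0,0]
    - [0,0,0,2,0,0,0]
    - [0,0,0,3,0,0,0]
    - [0,0,0,4,0,0,0]
    - [0,0,0,5,0,0,0]

```text
time_s: 2.8
position: [0.4972, 0.2575, 0.0671]
tool_rot: [-0.473, 3.104, 0.001]
wrist_force: [0.4, 0.3, 0.1]
opening: -0.001
finger_force: 0.0
```

>>> jog_arm:
  commands:
    - [0,0,0,1,0,0,0]
    - [0,0,0,2,0,0,0]
    - [0,0,0,3,0,0,0]
    - [0,0,0,4,0,0,0]
    - [0,0,0,4,0,0,0]

```text
time_s: 3.3
position: [0.4966, 0.2572, 0.0621]
tool_rot: [0.473, -3.105, 0.0]
wrist_force: [-0.3, 0.2, 0.1]
opening: -0.001
finger_force: 0.0
```

>>> jog_arm:
  commands:
    - [0,0,0,0.5,0,0,0]
    - [0,0,0,1,0,0,0]
    - [0,0,0,1.5,0,0,0]
    - [0,0,0,2,0,0,0]
    - [0,0,0,2,0,0,0]

```text
time_s: 3.8
position: [0.4967, 0.2573, 0.0602]
tool_rot: [0.473, -3.106, 0.0]
wrist_force: [0.6, -0.1, 0.0]
opening: 0.001
finger_force: 0.0
```

>>> jog_arm:
  commands:
    - [0,-0.5,-8,0,0,0,0]
    - [0,-1,-16,0,0,0,0]
    - [0,-1,-24,0,0,0,0]
    - [0,-1,-32,0,0,0,0]
    - [0,-1,-40,0,0,0,0]

```text
time_s: 4.3
position: [0.5098, 0.2183, 0.0603]
tool_rot: [0.472, -3.106, 0.001]
wrist_force: [-0.7, 0.9, 0.4]
opening: -0.0
finger_force: 0.1
```

>>> jog_arm:
  commands:
    - [0,0,-5,0,0,0,0]
    - [0,0,-10,0,0,0,0]
    - [0,0,-15,0,0,0,0]
    - [0,0,-20,0,0,0,0]
    - [0,0,-20,0,0,0,0]

```text
time_s: 4.8
position: [0.5157, 0.1998, 0.0603]
tool_rot: [0.472, -3.106, 0.0]
wrist_force: [-0.5, 0.7, 0.8]
opening: 0.003
finger_force: 0.0
```

Run:
```python
from rig import r
import cv2
b=r.get_image("side")[160:310,140:320]
a=r.get_image("wrist")[90:300,60:340]
cv2.imwrite("pics/m1.png",cv2.hconcat([cv2.resize(a,(480,360)),cv2.resize(b,(320,267)) if 0 else cv2.resize(b[:,60:140],(192,360))]))
```

```text
(no output)
```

View pics/m1.png

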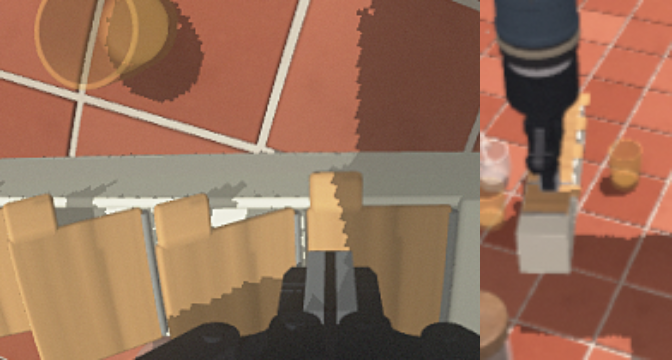

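Lid 1 lies flat under the fingertip (crop px 335,270) and lids 2–4 are still ajar, so I'm carrying on.

>>> jog_arm:
  commands:
    - [0,0,-10,0,0,0,0]
    - [0,0,-20,0,0,0,0]
    - [0,0,-30,0,0,0,0]
    - [0,-0.5,-40,0,0,0,0]
    - [0,-0.5,-50,0,0,0,0]

```text
time_s: 5.4
position: [0.5312, 0.1516, 0.0603]
tool_rot: [0.472, -3.106, 0.0]
wrist_force: [0.8, 0.0, 0.7]
opening: -0.003
finger_force: 0.1
```

>>> jog_arm:
  commands:
    - [0,0,-10,0,0,0,0]
    - [0,0,-20,0,0,0,0]
    - [0,0,-30,0,0,0,0]
    - [0,-0.5,-40,0,0,0,0]
    - [0,-0.5,-50,0,0,0,0]

```text
time_s: 5.9
position: [0.5465, 0.1042, 0.0603]
tool_rot: [0.473, -3.106, 0.0]
wrist_force: [-0.3, 0.7, 0.6]
opening: 0.003
finger_force: 0.1
```

>>> jog_arm:
  commands:
    - [0,0,-10,0,0,0,0]
    - [0,0,-20,0,0,0,0]
    - [0,0,-30,0,0,0,0]
    - [0,0,-40,0,0,0,0]
    - [0,0,-47,0,0,0,0]

```text
time_s: 6.4
position: [0.5605, 0.0593, 0.0603]
tool_rot: [0.472, -3.106, 0.0]
wrist_force: [0.6, 0.0, 0.6]
opening: -0.0
finger_force: 0.1
```

>>> jog_arm:
  commands:
    - [0,0,0,0,0,0,0]
    - [0,0,0,-20,0,0,0]
    - [0,0,0,-60,0,0,0]
    - [0,0,0,-100,0,0,0]
    - [0,0,0,-120,0,0,0]

```text
time_s: 6.9
position: [0.5612, 0.0607, 0.1837]
tool_rot: [-0.473, 3.102, -0.0]
wrist_force: [0.9, 0.1, -0.4]
opening: -0.001
finger_force: 0.0
```

Run:
```python
from rig import r
import cv2
b=r.get_image("side")[160:310,200:280]
a=r.get_image("wrist")
cv2.imwrite("pics/m2.png",cv2.hconcat([cv2.resize(a,(512,384)),cv2.resize(b,(205,384))]))
```

```text
(no output)
```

View pics/m2.png

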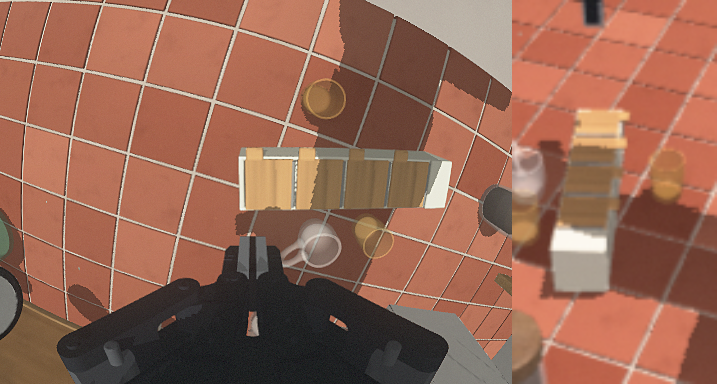

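All four lids lie flat in the row (px 245–430, row 185). The caddy and glasses are in place and the hand is clear.

>>> jog_arm:
  commands:
    - [0,0,0,-10,0,0,0]
    - [0,0,0,-10,0,0,0]
    - [0,0,0,-10,0,0,0]

```text
time_s: 7.3
position: [0.5599, 0.0603, 0.1896]
tool_rot: [0.473, -3.105, 0.0]
wrist_force: [-0.1, -0.2, 0.2]
opening: 0.001
finger_force: 0.0
```

```bash
python3 -c "
from rig import r
print(r.job_done())"
```

```text
the job is handed in; nothing more can be done
None
```

I ran the closed fingertip from the ledge to the far end and handed the job in at about 7.3 s; the last pictures show all four lids flat, the caddy and glasses in place and the hand clear, though no verdict came back.

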